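Refit and lock the desk junction box cover

TASK

The metal cover of the junction box on the desk has slid half under the low wooden shelf. Draw it out by its free end and lay it flat on the desk, clear of the shelf; let go, then take it by its raised rib and seat it fully home over the box's two pins, its lug between the two ears of the box. Then lock it: push the loose lock pin (lying on the wooden rest) through the ears and the lug until its black grip is up against an ear, and leave all the other things on the desk where they are.

Things in the scene. Friction and masses are not known exactly. Their poses are not given: they have to be found in the camera images.
- cover: loose bare steel-grey cover: plate 150 (x) x 50 (y) x 12, ~0.3 kg. Origin: centre of its underside, z up. 11 mm holes at (+-52, -13). Grip rib on top 36 (x) x 10 (y), z 12 to 42, centre x = 20. Upright lug at the +x end: x 75 to 105, y -4 to 4, z 0 to 40, 12.5 mm cross hole along y at x = 90, z = 28. Its free end (x = -75) starts ~60 mm out from under the shelf, rib and lug under it
- cover_rib (a point): middle of the rib, on the cover at (20, 0, 34); axes as the cover's
- cover_eye (a point): centre of the lug's cross hole, on the cover at (90, 0, 28); axes as the cover's
- box: fixed grey steel junction box 190 (x) x 70 (y). Origin: centre of its underside. Seat ledge at z = 40; two upright 8 mm pins at (+-52, -13), tapered tops at z = 62. Rims round the seat to z = 58: long sides (inner faces y = +-29, x -79 to 50) and -x end (x = -79). At +x a clevis of two ears, |y| 8.5 to 15.5, x 77 to 103, z 38 to 80, each with a 12.5 mm hole along y at x = 90, z = 68
- box_seat (a point): on the box at (0, 0, 40): the cover's origin lies here, axes parallel, when it is fully home
- box_eye (a point): on the box at (90, 0, 68): middle of the clevis, on the axis of the ear holes (the axis is y); the lug's hole lies here when the cover is home
- pin: loose lock pin, lying level in the groove of the rest: steel shank 8 mm diameter, 44 long from x = 0 to 44, the last 8 tapered to 3 mm; black plastic square grip 14 x 14, 24 long, x = -24 to 0. Origin: on the axis where grip meets shank; x towards the tip
- pin_mid (a point): on the pin's axis 15 from the grip (x = 15): lies at box_eye, within the holes' play, when the pin is fully in from either side
- rest: small dark wooden pen rest, fixed: 32 long (x) x 24 wide, 19 high; 10 mm wide groove along x on top, its floor at z = 14. Origin: centre of the underside. The pin lies in the groove, tip towards +x, its grip off the -x end, axis 18 above the desk
- shelf: low wooden desk shelf, fixed: board 220 deep (x = 0 to 220) x 280 wide (y), underside 58 and top 74 above the desk, side legs at y = +-130; books and a pot plant on top, over 80 mm in from the edge, up to 170 high. Origin: on the desk under the middle of its open edge; x points in under the shelf
- shelf_edge (a point): the shelf's origin: middle of its open edge, at desk level; x points in under the shelf
- mug: bystander: white mug 80 across, 90 high; origin under its centre
- screwdriver: bystander: screwdriver 180 long lying along its x
- stapler: bystander: stapler 140 x 36 x 47 high; origin under its centre
- ornament: bystander: white jack-shaped ornament about 90 x 70 x 65 high; origin under its centre
- notes: bystander: block of notes 76 x 76 x 30; origin under its centre
- pencup: bystander: dark metal pen cup 72 across, 100 high, with pens up to 155; origin under its centre
- tape: bystander: roll of tape lying flat, 52 across, 18 high; origin under its centre
Things that resemble listed ones, but are neither listed nor needed, are in the scene too. What is shaped like the cover but yellow is not meant.

How it is judged:
On the way, in this order (a step that is already met when the one before it is completed fails the run):
1. the cover lies flat on the desk, wholly clear of the shelf, and is let go (x of cover_eye in the frame of shelf_edge below -0.015 m and height (world z) of cover below 0.006 m and angle between cover's own z axis and vertical below 0.08 rad and contact force between the fingers and cover below 0.3 N), for 0.2 s.
2. the cover is seated fully home on the box's pins and let go, before the lock pin goes in (horizontal distance between cover and box_seat below 0.005 m and z of cover in the frame of box_seat between -0.003 and 0.003 m and angle between cover's own z axis and vertical below 0.05 rad and distance between cover_eye and box_eye below 0.007 m and contact force between the fingers and cover below 0.3 N and distance between pin_mid and box_eye above 0.04 m), for 0.2 s.
At the end, for the whole second after the job is handed in: Cover home on the box: origin within 5 mm sideways and 3 mm in height of box_seat, tilt under 0.05 rad, cover_eye within 7 mm of box_eye. Pin through ears and lug from either side: pin_mid within 8 mm of box_eye, axis within 0.2 rad of the holes' axis. Both at rest, bystanders moved under 40 mm (horizontal distance between cover and box_seat below 0.005 m and z of cover in the frame of box_seat between -0.003 and 0.003 m and angle between cover's own z axis and vertical below 0.05 rad and distance between cover_eye and box_eye below 0.007 m and distance between pin_mid and box_eye below 0.008 m and angle between the x axis of pin and the y axis of box, either way round below 0.2 rad and linear speed of each of pin, cover below 0.02 m/s); the robot touches nothing.
It fails at once if a bystander was moved more than 40 mm (distance of any of mug, screwdriver, stapler, ornament, notes, pencup, tape from where it was at the start of the episode above 0.04 m).
It also fails if it takes over 72 s, if anything falls off the work surface, if the arm or the gripper's body presses on something with over 40 N, if the wrist force passes 120 N, or if a joint passes its speed limit or range.

ROBOT

A 6-joint arm with a two-finger parallel gripper is mounted at the origin on the work surface. World frame = base frame: x ahead of the robot, y to its left, z up, the work surface at z = 0. Lengths are in m, angles in rad, forces in N, time in s.
With the tool pointing down it reaches from about 0.4 to 0.825 m from the base axis. Payload 7 kg.
Tool frame: the origin (TCP) lies midway between the tips of the shut fingers; the grasp point (between the pads) lies grasp_offset behind it (grasp_offset is the distance from the TCP to the grasp point, in m); z points along the fingers, y is the line along which they close (so a half turn about z gives the same grasp; the last joint's range is limited). The gripper opens to 88 mm and grips with 3 to 60 N. Pads are 19 mm wide; open, the fingers measure 130 mm over their backs; the gripper's body (78 mm by 193 mm) begins 47 mm behind the grasp point.
Start: joints at [-0.947, 0.359, 0.012, 0, -1.224, -0.288], TCP at [0.222, -0.637, 0.227] pointing down, gripper open.
Joint ranges: [-3.07, 3.07], [-1.43, 2.12], [-1.02, 1.25], [-3.03, 1.67], [-3.05, -0], [-3.03, 3.03]. Speed limits (rad/s): [2.39, 2.39, 3.01, 3.14, 3.14, 3.14].

INTERFACE

Orientations are given as a rotation vector (axis times angle).
In Python, from workcell import * gives the robot as it stands. The module is installed in compiled form; this text tells all that it offers.
- The arm moves only by the tool apply_moves, never from a script. Its argument "commands" is a list of rows, each an object of numbers: "tx", "ty", "tz": the shift along the world's x, y, z normalised to -1 to 1, where 1 is 0.2 m; "ax", "ay", "az": the turn, a rotation vector about the world's x, y, z normalised to -1 to 1, where 1 is pi/2 rad; "fingers": the finger opening in mm, from 0 to 87.6. A call has 1 to 12 rows; each row is the pose to reach, as a shift and turn from the pose commanded when the call began; what a row does not reach only later rows make up. A row lasts 1/8 s, in which the tool goes at most 62.5 mm and 10.7 degrees, less where a joint would pass 70% of its speed; a pose out of reach is approached as far as the arm can. A call with a number of a shift or a turn outside -1 to 1 is refused whole. A call with a gripper value outside its range is refused whole. The fingers move at their own pace and stop on an object; "squeeze" is the grip in N (left out, the last holds). Time passes only in rows, so rows that repeat a pose let the fingers close. It gives the time, the measured TCP pose, the force, the opening and the grip force at its end, in the units of the state.
- get_state(): the state, without advancing time (a new reading comes with each control period).
- get_image(name): name is "side" or "top" or "wrist"; returns a dict with "img" (400x640x3 uint8, red, green, blue), "z_map" (400x640 float32, m along the optical axis (not along the pixel's ray), 0 where there is no reading), "fx", "fy", "cx", "cy" (pixels), "position" and "rotation" of the camera in the world. Camera axes: x right, y down, z forward; pixel columns grow to the right and rows downward; lengths in m; the calibration is good to about 2 mm. A picture is of the moment at which its call begins.
- close_job(): hands the job in; it is judged then, once.
Trained networks look in a picture, given as the dict that the camera call returned (one of the last four; its "shot" number tells which), for a name from the list of things; names that differ only in an ending like _2 or _b are one class to them, and where a whole thing is asked for, a point or a joint stands for the part that bears it (a point fixed in the world has none). Each returns a list of dicts, best first, with "p" (0 to 1); they miss things now and then, are a little off and sometimes report something else, mostly with a low value. They report only what shows in the picture. A call takes as long as a camera call. They do not tell look-alikes from the thing itself.
- spot_in(thing, picture): "xyz" ([x, y, z] in m, in world coordinates, good to about 4 mm: the middle of the surface that is visible of it).
- silhouettes(thing, picture): "pixels" (400x640 bool, what is visible of it).
The state is a dict: "clock": time; "q": joint angles; "dq": joint speeds; "tau": joint torques, N m; "ee_pos": TCP position; "tool_rot": TCP orientation; "ft_force": force on the tool from outside, world axes, zero at the start; "torque": the same for the moment, N m; "opening": finger opening in m; "gripper_force": force on a finger pad.
Only numpy, scipy, OpenCV 4.12 (cv2) and the standard library are available. Lean on these libraries where they do the work, as an engineer would, in place of code of your own. Each camera call takes 0.05 s, during which the arm holds its last target. There are 200 camera calls.

## Working session

There is one attempt and no reset: what is moved stays moved. The work goes in short steps, Python scripts to look and compute and a tool call to move; the robot and the scene stay as the last step left them, time stands still between calls to the robot, and variables do not carry over. Pictures are saved under pics/ and viewed, at most 10 in all, crops included, and the job is handed in when it is done.

Besides the shell and the picture viewer there is one more tool, called as name(argument=value, ...), one argument or row to a line, values as JSON. apply_moves: Moves the arm, as the interface text tells. Its arguments: {"type":"object","properties":{"commands":{"type":"array","items":{"type":"object","properties":{"tx":{"type":"number","minimum":-1,"maximum":1},"ty":{"type":"number","minimum":-1,"maximum":1},"tz":{"type":"number","minimum":-1,"maximum":1},"ax":{"type":"number","minimum":-1,"maximum":1},"ay":{"type":"number","minimum":-1,"maximum":1},"az":{"type":"number","minimum":-1,"maximum":1},"fingers":{"type":"number"}}}},"squeeze":{"type":"number"}},"required":["commands"]}

```bash
mkdir -p pics; cat > h.py <<'E'
from workcell import *
import numpy as np, cv2
def save(p,name,crop=None,scale=1):
    im=p["img"][:,:,::-1]
    if crop: x0,y0,x1,y1=crop; im=im[y0:y1,x0:x1]
    if scale!=1: im=cv2.resize(im,None,fx=scale,fy=scale,interpolation=cv2.INTER_CUBIC)
    cv2.imwrite("pics/"+name,im)
def cloud(p):
    z=p["z_map"]; v,u=np.mgrid[0:z.shape[0],0:z.shape[1]]
    c=np.stack([(u-p["cx"])/p["fx"]*z,(v-p["cy"])/p["fy"]*z,z],-1)
    w=c@np.array(p["rotation"]).T+np.array(p["position"])
    w[z==0]=np.nan
    return w
def proj(p,w):
    c=(np.array(w)-p["position"])@np.array(p["rotation"])
    return c[...,0]/c[...,2]*p["fx"]+p["cx"], c[...,1]/c[...,2]*p["fy"]+p["cy"]
E
cat > a.py <<'E'
from h import *
np.set_printoptions(precision=4,suppress=True)
s=get_state(); print({k:s[k] for k in("clock","ee_pos","tool_rot","opening","ft_force")}, s.get("grasp_offset"))
try: print("go",grasp_offset)
except Exception as e: print(e)
ps={}
for c in("top","side"):
    p=get_image(c); save(p,c+"0.png"); print(c,p["position"],p["rotation"].tolist() if hasattr(p["rotation"],"tolist") else p["rotation"],p["fx"])
    for t in ["cover","box","pin","rest","shelf","mug","screwdriver","stapler","ornament","notes","pencup","tape"]:
        print(t,[(round(float(d["p"]),2),np.round(d["xyz"],3).tolist(),[int(round(float(k))) for k in proj(p,d["xyz"])]) for d in spot_in(t,p)[:4]])
E
python3 a.py
```

```text
{'clock': 0.0, 'ee_pos': array([ 0.2223, -0.6368,  0.2256]), 'tool_rot': array([ 0.5247, -3.0971, -0.0025]), 'opening': 0.08773807634751571, 'ft_force': array([ 0.1596, -0.1093, -0.3708])} None
go 0.0188
top [ 0.3155 -0.0469  1.4537] [-2.1292811489917103, 2.104884567372267, -0.1889250249773945] 475.448452712178Traceback (most recent call last):
  File "a.py", line 10, in <module>
    print(t,[(round(float(d["p"]),2),np.round(d["xyz"],3).tolist(),[int(round(float(k))) for k in proj(p,d["xyz"])]) for d in spot_in(t,p)[:4]])
                                                                                                  ~~~~^^^^^^^^^^^^
  File "h.py", line 16, in proj
    return c[...,0]/c[...,2]*p["fx"]+p["cx"], c[...,1]/c[...,2]*p["fy"]+p["cy"]
           ~^^^^^^^
IndexError: invalid index to scalar variable.
```

Rotation is a rotation vector.

```bash
sed -i 's/np.array(p\["rotation"\])/RM(p)/g' h.py; cat >> h.py <<'E'
from scipy.spatial.transform import Rotation as Rn
def RM(p): return Rn.from_rotvec(p["rotation"]).as_matrix()
E
python3 a.py
```

```text
{'clock': 0.1, 'ee_pos': array([ 0.2223, -0.6369,  0.2257]), 'tool_rot': array([ 0.5248, -3.0971, -0.0022]), 'opening': 0.08749078726296874, 'ft_force': array([0.6741, 0.2922, 0.3352])} None
go 0.0188
top [ 0.3155 -0.0469  1.4537] [-2.1292811489917103, 2.104884567372267, -0.1889250249773945] 475.448452712178
cover [(0.87, [0.328, 0.199, 0.012], [242, 287]), (0.8, [0.59, 0.209, 0.015], [242, 201]), (0.32, [0.492, -0.203, 0.038], [377, 233])]
box [(0.88, [0.488, -0.201, 0.039], [376, 234])]
pin [(0.65, [0.455, 0.038, 0.021], [296, 245])]
rest [(0.47, [0.591, 0.213, 0.014], [241, 201]), (0.41, [0.449, 0.011, 0.018], [305, 247])]
shelf [(0.96, [0.587, 0.331, 0.072], [198, 198]), (0.55, [0.452, 0.015, 0.013], [304, 246]), (0.4, [0.59, 0.212, 0.013], [241, 201])]
mug [(0.92, [0.833, -0.027, 0.037], [319, 124]), (0.34, [0.59, 0.328, 0.071], [199, 197])]
screwdriver [(0.76, [0.572, -0.406, 0.021], [443, 208])]
stapler [(0.76, [0.44, -0.431, 0.046], [455, 251])]
ornament [(0.72, [0.486, -0.2, 0.038], [376, 235]), (0.68, [0.79, -0.125, 0.052], [351, 136])]
notes []
pencup [(0.67, [0.745, -0.29
[... 599 characters left out ...]
.021, 0.019], [361, 260])]
rest [(0.61, [0.459, 0.045, 0.02], [353, 265])]
shelf [(0.85, [0.576, 0.357, 0.091], [206, 338])]
mug [(0.62, [0.814, -0.012, 0.06], [245, 175])]
screwdriver [(0.75, [0.571, -0.395, 0.017], [396, 143]), (0.19, [0.584, 0.194, 0.008], [266, 290])]
stapler [(0.92, [0.438, -0.428, 0.028], [443, 150])]
ornament [(0.61, [0.785, -0.115, 0.049], [279, 160]), (0.23, [0.815, -0.014, 0.06], [245, 175])]
notes [(0.94, [0.769, 0.161, 0.03], [212, 235]), (0.15, [0.576, 0.36, 0.095], [205, 339])]
pencup [(0.89, [0.736, -0.268, 0.072], [326, 130])]
tape [(0.71, [0.488, -0.184, 0.043], [389, 191]), (0.5, [0.639, -0.074, 0.019], [315, 199]), (0.26, [0.767, 0.162, 0.03], [213, 236])]
```

View pics/top0.png

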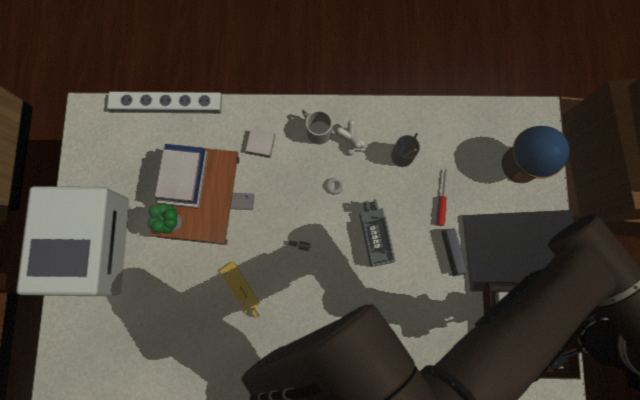

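View pics/side0.png

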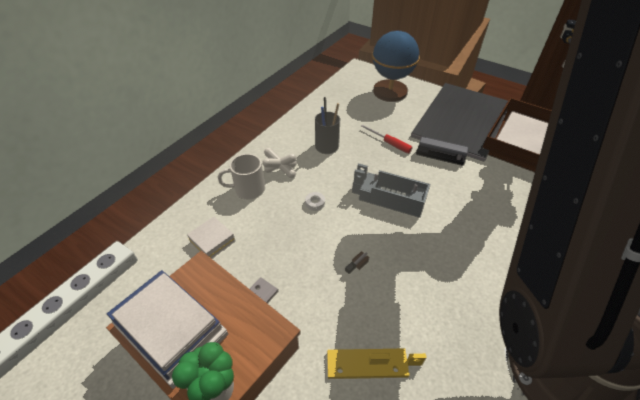

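The top view shows the grey cover's free end at (242,201), sticking out of the shelf edge (237,195). The look-alike is the yellow cover at (242,287). The box is at (376,235) with its clevis at (373,207), and the pin on its rest is at (298,245). I choose the grey cover. Next I'll measure everything and check the choice with a crop.

```bash
cat > b.py <<'E'
from h import *
np.set_printoptions(precision=4,suppress=True)
p=get_image("top"); w=cloud(p)
a=p["img"][180:225,220:265,::-1]; b=p["img"][190:275,350:400,::-1]; c=p["img"][230:260,275:320,::-1]
f=lambda i:cv2.resize(i,(int(i.shape[1]*400/i.shape[0])if 0 else 260,400),interpolation=cv2.INTER_CUBIC)
cv2.imwrite("pics/crops.png",np.hstack([f(a),f(b),f(c)]))
def rect(m,name):
    q=w[m]; r=cv2.minAreaRect(q[:,:2].astype(np.float32)); print(name,len(q),r, "z",np.percentile(q[:,2],[5,50,95])); print(cv2.boxPoints(r))
V,U=np.mgrid[0:400,0:640]
Z=w[...,2]; X=w[...,0];Y=w[...,1]
rect((abs(Z-.074)<.005)&(X>.4)&(X<.75)&(Y>.15)&(Y<.5),"shelf")
for t,k in(("cover",(201,242)),("box",(235,376)),("pin",(245,296)),("rest",(247,305))):
    for d in silhouettes(t,p):
        if d["pixels"][k[0]-6:k[0]+6,k[1]-6:k[1]+6].any():
            m=d["pixels"]&np.isfinite(Z); print(d["p"]); rect(m,t)
            break
m=(U>228)&(U<262)&(V>188)&(V<215)&(Z>.007)&(Z<.03); rect(m,"cov")
m=(U>350)&(U<400)&(V>190)&(V<270)&(Z>.03)&(Z<.09); rect(m,"boxall")
m=(U>350)&(U<400)&(V>190)&(V<270)&(abs(Z-.058)<.006); rect(m,"rim")
m=(U>350)&(U<400)&(V>190)&(V<270)&(Z>.07); rect(m,"ears")
m=(U>280)&(U<315)&(V>234)&(V<258)&(Z>.008); rect(m,"pinrest"); 
print(Z[235:257:1,280:314:2]*1000//1)
E
python3 b.py
```

```text
shelf 3043 ((0.6024844646453857, 0.33920687437057495), (0.22105957567691803, 0.2809754014015198), 84.37760162353516) z [0.0709 0.0752 0.0785]
[[0.4518 0.243 ]
 [0.7315 0.2154]
 [0.7531 0.4354]
 [0.4735 0.463 ]]
0.71
cover 359 ((0.5889066457748413, 0.20758363604545593), (0.06667699664831161, 0.053579509258270264), 89.46227264404297) z [0.005  0.0132 0.0185]
[[0.5618 0.1745]
 [0.6154 0.174 ]
 [0.616  0.2407]
 [0.5624 0.2412]]
0.76
box 1510 ((0.49633434414863586, -0.2035907506942749), (0.1963476836681366, 0.08108985424041748), 13.287818908691406) z [0.0051 0.0393 0.0642]
[[ 0.3915 -0.1867]
 [ 0.4101 -0.2656]
 [ 0.6012 -0.2205]
 [ 0.5826 -0.1416]]
0.52
rest 47 ((0.45212891697883606, 0.015024282038211823), (0.028489556163549423, 0.02209799364209175), 80.97615051269531) z [0.0121 0.0199 0.025 ]
[[ 0.439   0.0027]
 [ 0.4608 -0.0008]
 [ 0.4653  0.0274]
 [ 0.4435  0.0308]]
cov 364 ((0.5905331969261169, 0.1969379335641861), (0.0768175795674324, 0.09310910105705261), 0.4741803705692291) z [0.0079 0.0132 0.0185]
[[0.5517 0.2432]
 [0.5525 0.1501]
 [0.6293 0.1507]
 [0.6286 0.2438]]
boxall 934 ((0.
[... 2144 characters left out ...]
.   2.   5.  -6.  -1.   5.  -5.  11.  24.  20.  21.
   12.  -2.   4.]
 [ -1.   2.   5.   3.   5.   3.  -3.   0.   7.   5.   4.   2.   3.  22.
   14.   3.   1.]
 [  1.   1.   2.   1.  nan  -1.   2. -10.  -1.  -1.   2.   3.   5.  -6.
    3.  -2.  -1.]
 [  2.   2.   3.  -1.  10.   7.  -1.   0.   5.   2.  -4.   5.   5.   4.
    4.   4.  -3.]
 [ -6.  -3.   6.   2.   1.  -2.   2.  -2.   4.   1.   2.   3.   3.  -1.
    1.  -1.   1.]
 [  4.   4.   3.   2.  -2.  -1.   5.   1.   4.   4.  -5.   2.   1.   0.
   -1.   3.  -3.]
 [  5.   5.   3.   1.  -1.  -1.   3.   6.  -4.   6.   2.  -1.   2.   2.
   -3.  -3.  -3.]
 [  5.  -2.   1.   8.   5.   5.   5.  -4.   7.   1.  -1.   5.  -3.  -2.
    3.   0.  -5.]]
```

View pics/crops.png

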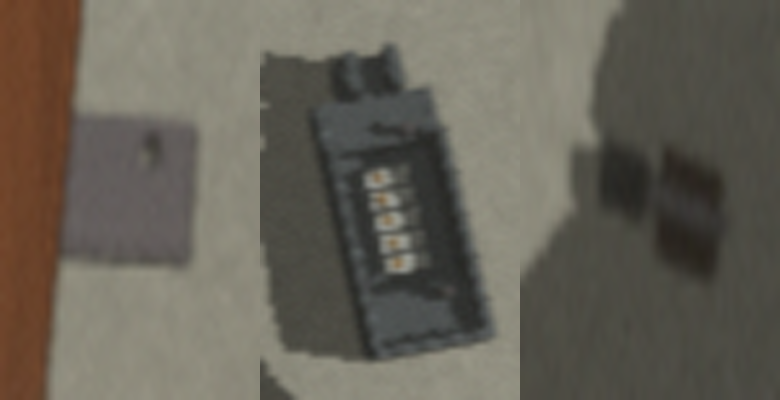

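The crop shows bare grey steel with its hole at (247,194), on the world +x side, which fits cover hole (-52,-13). So that is the right cover. The box's axis is at about 11.9°. I'll go first over the box and then the pin for wrist pictures, then on to the cover.

apply_moves(
  commands=[
    {"tx": 0.25,"ty": 0.25,"tz": 0.2,"az": 0.05},
    {"tx": 0.55,"ty": 0.93,"tz": 0.3,"az": 0.15},
    {"tx": 0.55,"ty": 0.93,"tz": 0.3,"az": 0.15},
    {"tx": 0.55,"ty": 0.93,"tz": 0.3,"az": 0.15},
  ],
)

```text
invalid input at $.commands[0]: expected keys tx, ty, tz, ax, ay, az, fingers
```

apply_moves(
  commands=[
    {"tx": 0.55,"ty": 0.93,"az": 0.15},
    {"tx": 0.55,"ty": 0.93,"az": 0.15},
    {"tx": 0.55,"ty": 0.93,"az": 0.15},
    {"tx": 0.55,"ty": 0.93,"az": 0.15},
    {"tx": 0.55,"ty": 0.93,"az": 0.15},
  ],
)

```text
invalid input at $.commands[0]: expected keys tx, ty, tz, ax, ay, az, fingers
```

```bash
cat > c.py <<'E'
from h import *
import sys
np.set_printoptions(precision=4,suppress=True)
s=get_state(); print(s["clock"],s["ee_pos"],s["tool_rot"],s["q"])
p=get_image("wrist"); save(p,sys.argv[1]); np.savez("last.npz",**{k:p[k] for k in("img","z_map","fx","fy","cx","cy","position","rotation")})
print(p["position"],RM(p)[:,2],p["fx"])
for t in sys.argv[2:]:
    print(t,[(round(float(d["p"]),2),np.round(d["xyz"],3).tolist(),np.round(proj(p,d["xyz"])).tolist()) for d in spot_in(t,p)[:3]])
E
python3 c.py w1.png box pin rest
```

```text
1.65 [ 0.2224 -0.6373  0.2265] [ 0.525  -3.0974 -0.0001] [-0.9469  0.3586  0.0119  0.     -1.2241 -0.2881]
[ 0.1449 -0.6647  0.3845] [ 0.287   0.1005 -0.9526] 327.72382086458447
box []
pin []
rest []
```

View pics/w1.png

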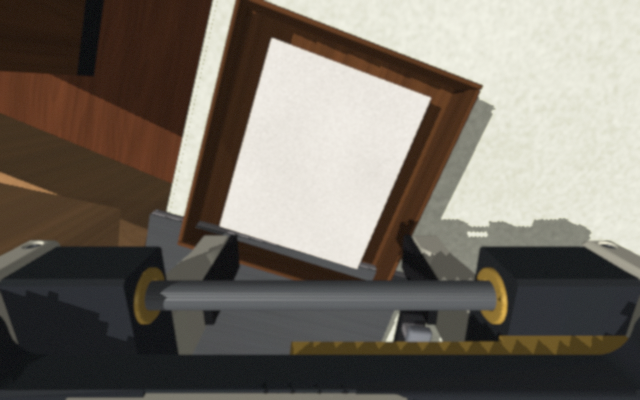

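The wrist view shows only the tray below the start pose, with the fingers in its lower half. The moves were refused because every row needs all its keys, so I'm resending them complete.

apply_moves(
  commands=[
    {"tx": 0.25,"ty": 0.25,"tz": 0.2,"ax": 0,"ay": 0,"az": 0.05,"fingers": 87},
    {"tx": 0.45,"ty": 0.95,"tz": 0.3,"ax": 0,"ay": 0,"az": 0.15,"fingers": 87},
    {"tx": 0.45,"ty": 0.95,"tz": 0.3,"ax": 0,"ay": 0,"az": 0.15,"fingers": 87},
    {"tx": 0.45,"ty": 0.95,"tz": 0.3,"ax": 0,"ay": 0,"az": 0.15,"fingers": 87},
  ],
)

```text
clock: 2.35
ee_pos: [0.313, -0.4452, 0.2877]
tool_rot: [-0.887, 3.013, -0.002]
ft_force: [1.7, -0.8, 0.8]
opening: 0.087
gripper_force: 0.0
```

apply_moves(
  commands=[
    {"tx": 0.55,"ty": 0.95,"tz": 0,"ax": 0,"ay": 0,"az": -0.3,"fingers": 87},
    {"tx": 0.55,"ty": 0.95,"tz": 0,"ax": 0,"ay": 0,"az": -0.3,"fingers": 87},
    {"tx": 0.55,"ty": 0.95,"tz": 0,"ax": 0,"ay": 0,"az": -0.3,"fingers": 87},
    {"tx": 0.55,"ty": 0.95,"tz": 0,"ax": 0,"ay": 0,"az": -0.3,"fingers": 87},
    {"tx": 0.55,"ty": 0.95,"tz": 0,"ax": 0,"ay": 0,"az": -0.3,"fingers": 87},
  ],
)

```text
clock: 2.98
ee_pos: [0.4238, -0.2549, 0.2869]
tool_rot: [-0.164, 3.136, 0.0]
ft_force: [0.1, 0.2, -0.0]
opening: 0.0872
gripper_force: 0.0
```

```bash
python3 c.py w2.png box pin
```

```text
2.975 [ 0.4238 -0.2549  0.2869] [-0.1639  3.1363  0.0001] [-0.1435  0.0201 -0.276  -0.0003 -1.2737 -1.3229]
[ 0.3419 -0.2637  0.4447] [ 0.3034  0.0321 -0.9523] 327.72382086458447
box [(0.6, [0.48, -0.201, 0.043], [357.0, 205.0])]
pin [(0.96, [0.454, 0.04, 0.022], [533.0, 199.0])]
```

View pics/w2.png

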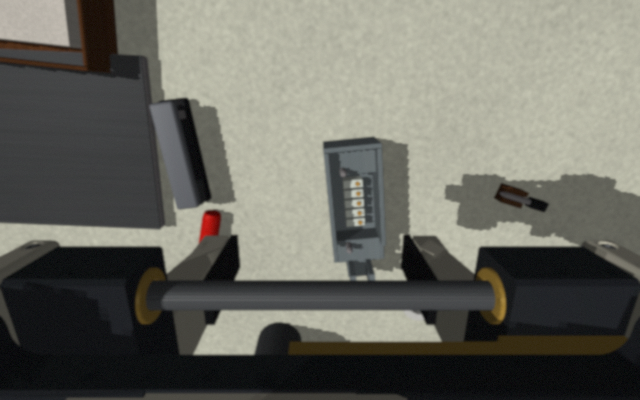

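The wrist view has the box at (355,200), with its clevis at (360,270) and pins at (343,178) and (350,245). The pin's grip is at (538,204), and the rest is at (512,194). Here I fit them.

```bash
cat > d.py <<'E'
from h import *
np.set_printoptions(precision=4,suppress=True)
d=np.load("last.npz"); p={k:d[k] for k in d.files}; w=cloud(p); X,Y,Z=w[...,0],w[...,1],w[...,2]
V,U=np.mgrid[0:400,0:640]
reg=(U>310)&(U<400)&(V>125)&(V<283)
def rect(m,n):
    m=cv2.morphologyEx(m.astype(np.uint8),cv2.MORPH_OPEN,np.ones((2,2)))>0
    q=w[m]; r=cv2.minAreaRect(q[:,:2].astype(np.float32)); print(n,len(q),r); return q
q=rect(reg&(abs(Z-.058)<.005)&(V<255),"rim"); print(cv2.boxPoints(cv2.minAreaRect(q[:,:2].astype(np.float32))))
# axes by rim: fit using guess
a=np.deg2rad(11.9)
for it in range(1):
    e=np.array([np.cos(a),np.sin(a)]);n=np.array([-e[1],e[0]])
    o=np.array([.4832,-.2035])
    l=(w[...,:2]-o)@np.stack([e,n],1)
    lx,ly=l[...,0],l[...,1]
    top=reg&(abs(Z-.059)<.004)
    for nm,s in(("+",1),("-",-1)):
        m=top&(ly*s>.026)&(ly*s<.042)&(lx>-.07)&(lx<.045)
        k=np.polyfit(lx[m],ly[m],1); print("rim",nm,m.sum(),k,np.percentile(ly[m],[2,50,98]))
    m=top&(lx<-.065)&(lx>-.1)&(abs(ly)<.025); k=np.polyfit(ly[m],lx[m],1); print("end",m.sum(),k,np.percentile(lx[m],[2,50,98]))
    m=reg&(Z>.070)&(lx>.06)&(lx<.12); print("ears",m.sum(),np.percentile(lx[m],[1,50,99]),np.percentile(ly[m],[1,50,99]),np.median(Z[m]))
# pin/rest
r2=(U>485)&(U<565)&(V>170)&(V<225)
g=cv2.cvtColor(p["img"],cv2.COLOR_RGB2HSV)
q=rect(r2&(Z>.009),"both")
m=r2&(Z>.009)
sel=p["img"][...,0].astype(int)-p["img"][...,2]
rect(m&(sel>14),"rest"); q=rect(m&(sel<=6),"grip+shank"); print(np.median(q,0))
c=p["img"][180:215,490:555]; cv2.imwrite("pics/pin.png",cv2.resize(c[:,:,::-1],None,fx=10,fy=10,interpolation=cv2.INTER_CUBIC))
E
python3 d.py
```

```text
rim 1372 ((0.4821508228778839, -0.1940792202949524), (0.1728821098804474, 0.06834454834461212), 17.762447357177734)
[[ 0.3894 -0.1879]
 [ 0.4103 -0.253 ]
 [ 0.5749 -0.2003]
 [ 0.554  -0.1352]]
rim + 441 [-0.0044  0.0333] [0.0305 0.0333 0.0364]
rim - 414 [-0.0039 -0.0304] [-0.0332 -0.0303 -0.0275]
end 222 [ 0.0031 -0.0797] [-0.0825 -0.0797 -0.0765]
ears 114 [0.0789 0.0808 0.0883] [-0.0142  0.0099  0.0165] 0.07937083058812391
both 720 ((0.4596063494682312, 0.03991144523024559), (0.08995044976472855, 0.023858830332756042), 79.4117660522461)
rest 235 ((0.45736485719680786, 0.023189762607216835), (0.04750741273164749, 0.023782474920153618), 78.3456802368164)
grip+shank 369 ((0.46005529165267944, 0.03996438533067703), (0.08939173072576523, 0.01718061976134777), 72.19314575195312)
[0.4588 0.0395 0.0223]
```

View pics/pin.png

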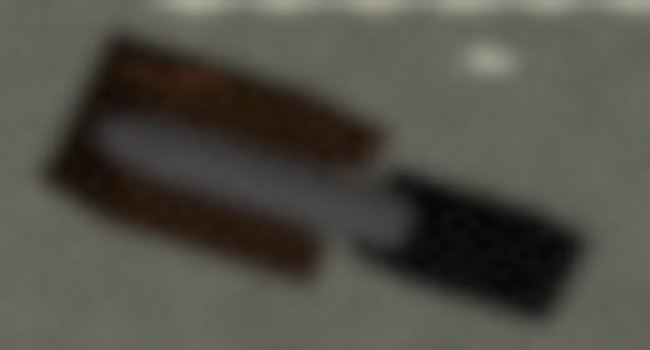

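The pin crop shows the steel tip at about image px (500,193), the junction with the grip at (530,202), and the grip's far end at (546,207). The pin is well defined, so I'm going to the cover.

apply_moves(
  commands=[
    {"tx": 0.28,"ty": 0.8,"tz": 0,"ax": 0,"ay": 0,"az": 0.31,"fingers": 87},
    {"tx": 0.28,"ty": 0.8,"tz": 0,"ax": 0,"ay": 0,"az": 0.31,"fingers": 87},
    {"tx": 0.28,"ty": 0.8,"tz": 0,"ax": 0,"ay": 0,"az": 0.31,"fingers": 87},
  ],
)

```text
clock: 3.5
ee_pos: [0.4786, -0.0967, 0.2867]
tool_rot: [-0.914, 3.005, -0.0]
ft_force: [0.9, -1.5, -0.3]
opening: 0.0872
gripper_force: 0.0
```

apply_moves(
  commands=[
    {"tx": 0.28,"ty": 0.8,"tz": 0,"ax": 0,"ay": 0,"az": 0.31,"fingers": 87},
    {"tx": 0.28,"ty": 0.8,"tz": 0,"ax": 0,"ay": 0,"az": 0.31,"fingers": 87},
    {"tx": 0.28,"ty": 0.8,"tz": 0,"ax": 0,"ay": 0,"az": 0.31,"fingers": 87},
  ],
)

```text
clock: 3.88
ee_pos: [0.5351, 0.0636, 0.2865]
tool_rot: [-1.612, 2.696, -0.0]
ft_force: [0.8, -0.2, -0.3]
opening: 0.087
gripper_force: 0.0
```

apply_moves(
  commands=[
    {"tx": 0.27,"ty": 0.8,"tz": 0,"ax": 0,"ay": 0,"az": 0.31,"fingers": 87},
    {"tx": 0.27,"ty": 0.8,"tz": 0,"ax": 0,"ay": 0,"az": 0.31,"fingers": 87},
    {"tx": 0.27,"ty": 0.8,"tz": 0,"ax": 0,"ay": 0,"az": 0.31,"fingers": 87},
    {"tx": 0.27,"ty": 0.8,"tz": 0,"ax": 0,"ay": 0,"az": 0.31,"fingers": 87},
    {"tx": 0.27,"ty": 0.8,"tz": 0,"ax": 0,"ay": 0,"az": 0.31,"fingers": 87},
  ],
)

```text
clock: 4.5
ee_pos: [0.5886, 0.2214, 0.2861]
tool_rot: [2.207, -2.234, -0.0]
ft_force: [0.1, -0.7, -0.2]
opening: 0.087
gripper_force: 0.0
```

```bash
cp last.npz boxpin.npz; python3 - <<'E'
from h import *
np.set_printoptions(precision=4,suppress=True)
d=np.load("boxpin.npz"); p={k:d[k] for k in d.files}
def ray(u,v,z):
    r=RM(p)@np.array([(u-p["cx"])/p["fx"],(v-p["cy"])/p["fy"],1]); o=p["position"]; return o+r*(z-o[2])/r[2]
a=ray(500,193,.02);b=ray(530,202,.022);c=ray(545.5,207.5,.02)
print(a,b,c,np.degrees(np.arctan2(*(a-c)[1::-1])), np.linalg.norm(a-b),np.linalg.norm(c-b))
E
python3 c.py w3.png cover
```

```text
[ 0.451 -0.006  0.02 ] [0.4588 0.037  0.022 ] [0.4649 0.0621 0.02  ] -101.54462867208493 0.04379582797383726 0.02591959609744286
4.5 [0.5886 0.2214 0.2861] [ 2.2074 -2.2337 -0.0001] [ 0.6697  0.2534 -0.002   0.0001 -1.3166 -0.6816]
[0.5883 0.1387 0.4441] [ 0.003   0.3031 -0.953 ] 327.72382086458447
cover [(0.78, [0.596, 0.21, 0.012], [314.0, 146.0]), (0.68, [0.33, 0.201, 0.012], [518.0, 137.0])]
```

View pics/w3.png

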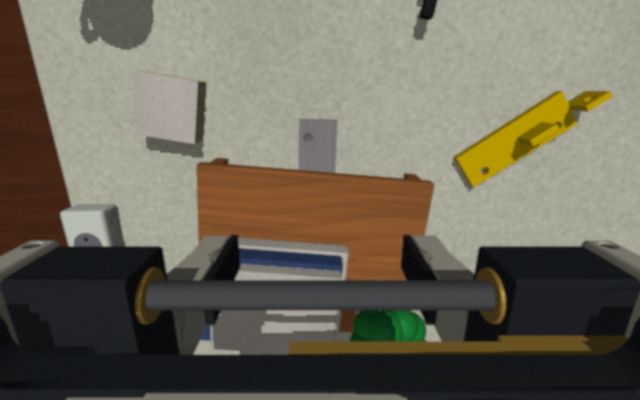

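The cover's free end shows at (299–337,119), with its hole at (308,137) and the shelf's edge at v≈168. The yellow one, at (530,140), is not the one.

```bash
cat >> h.py <<'E'
def load(f="last.npz"):
    d=np.load(f); return {k:d[k] for k in d.files}
def ray(p,u,v,z):
    r=RM(p)@np.array([(u-p["cx"])/p["fx"],(v-p["cy"])/p["fy"],1]); o=p["position"]; return o+r*(z-o[2])/r[2]
E
python3 - <<'E'
from h import *
np.set_printoptions(precision=4,suppress=True)
p=load(); w=cloud(p); Z=w[...,2]
g=cv2.cvtColor(p["img"],cv2.COLOR_RGB2GRAY).astype(float)
V,U=np.mgrid[0:400,0:640]
# sub-pixel edges: left/right per row, end per column
gx=cv2.Sobel(cv2.GaussianBlur(g,(0,0),1),cv2.CV_64F,1,0); gy=cv2.Sobel(cv2.GaussianBlur(g,(0,0),1),cv2.CV_64F,0,1)
L=[];Rr=[]
for v in range(124,160):
    L.append(ray(p,293+np.argmax(abs(gx[v,293:304])),v,.012)); Rr.append(ray(p,331+np.argmax(abs(gx[v,331:343])),v,.012))
E=[ray(p,u,113+np.argmax(abs(gy[113:125,u])),.012) for u in range(303,334)]
L,Rr,E=map(np.array,(L,Rr,E))
for n,q in(("L",L),("R",Rr)): print(n,np.median(q,0),np.polyfit(q[:,1],q[:,0],1))
print("E",np.median(E,0),np.polyfit(E[:,0],E[:,1],1))
S=ray(p,318,167,.074);print("shelf edge",S, "hole",ray(p,308,137,.012))
E
```

```text
L [0.618  0.2042 0.012 ] [0.0475 0.6081]
R [0.5679 0.2047 0.012 ] [0.0423 0.559 ]
E [0.5912 0.1742 0.012 ] [-0.0572  0.2085]
shelf edge [0.5915 0.2244 0.074 ] hole [0.6047 0.1984 0.012 ]
```

apply_moves(
  commands=[
    {"tx": 0.017,"ty": -0.212,"tz": -0.1,"ax": 0,"ay": 0,"az": -0.021,"fingers": 87},
    {"tx": 0.017,"ty": -0.212,"tz": -0.4,"ax": 0,"ay": 0,"az": -0.021,"fingers": 87},
    {"tx": 0.017,"ty": -0.212,"tz": -0.7,"ax": 0,"ay": 0,"az": -0.021,"fingers": 87},
    {"tx": 0.017,"ty": -0.212,"tz": -0.93,"ax": 0,"ay": 0,"az": -0.021,"fingers": 87},
    {"tx": 0.017,"ty": -0.212,"tz": -0.93,"ax": 0,"ay": 0,"az": -0.021,"fingers": 87},
  ],
)

```text
clock: 5.22
ee_pos: [0.5896, 0.1778, 0.0979]
tool_rot: [2.167, -2.266, -0.002]
ft_force: [0.8, -0.2, -0.2]
opening: 0.0869
gripper_force: 0.0
```

apply_moves(
  commands=[
    {"tx": 0,"ty": 0,"tz": -0.25,"ax": 0,"ay": 0,"az": 0,"fingers": 87},
    {"tx": 0,"ty": 0,"tz": -0.4,"ax": 0,"ay": 0,"az": 0,"fingers": 87},
    {"tx": 0,"ty": 0,"tz": -0.47,"ax": 0,"ay": 0,"az": 0,"fingers": 87},
    {"tx": 0,"ty": 0,"tz": -0.47,"ax": 0,"ay": 0,"az": 0,"fingers": 87},
  ],
)

```text
clock: 5.72
ee_pos: [0.5926, 0.1804, 0.0077]
tool_rot: [-2.173, 2.268, -0.001]
ft_force: [-1.0, 0.1, 0.8]
opening: 0.0867
gripper_force: 0.0
```

apply_moves(
  squeeze=25,
  commands=[
    {"tx": 0,"ty": 0,"tz": -0.014,"ax": 0,"ay": 0,"az": 0,"fingers": 70},
    {"tx": 0,"ty": 0,"tz": -0.014,"ax": 0,"ay": 0,"az": 0,"fingers": 40},
    {"tx": 0,"ty": 0,"tz": -0.014,"ax": 0,"ay": 0,"az": 0,"fingers": 40},
    {"tx": 0,"ty": 0,"tz": -0.014,"ax": 0,"ay": 0,"az": 0,"fingers": 40},
    {"tx": 0,"ty": 0,"tz": -0.014,"ax": 0,"ay": 0,"az": 0,"fingers": 40},
    {"tx": 0,"ty": 0,"tz": -0.014,"ax": 0,"ay": 0,"az": 0,"fingers": 40},
  ],
)

```text
clock: 6.48
ee_pos: [0.5918, 0.1804, 0.004]
tool_rot: [-2.174, 2.268, -0.0]
ft_force: [-1.1, 1.2, 4.5]
opening: 0.0496
gripper_force: 25.0
```

apply_moves(
  commands=[
    {"tx": -0.005,"ty": -0.1,"tz": 0,"ax": 0,"ay": 0,"az": 0,"fingers": 40},
    {"tx": -0.01,"ty": -0.25,"tz": 0,"ax": 0,"ay": 0,"az": 0,"fingers": 40},
    {"tx": -0.018,"ty": -0.4,"tz": 0,"ax": 0,"ay": 0,"az": 0,"fingers": 40},
    {"tx": -0.025,"ty": -0.55,"tz": 0,"ax": 0,"ay": 0,"az": 0,"fingers": 40},
    {"tx": -0.031,"ty": -0.7,"tz": 0,"ax": 0,"ay": 0,"az": 0,"fingers": 40},
    {"tx": -0.034,"ty": -0.77,"tz": 0,"ax": 0,"ay": 0,"az": 0,"fingers": 40},
    {"tx": -0.034,"ty": -0.78,"tz": 0,"ax": 0,"ay": 0,"az": 0,"fingers": 40},
    {"tx": -0.034,"ty": -0.78,"tz": 0,"ax": 0,"ay": 0,"az": 0,"fingers": 40},
  ],
)

```text
clock: 7.48
ee_pos: [0.5851, 0.024, 0.004]
tool_rot: [2.173, -2.267, 0.001]
ft_force: [0.6, -4.6, 5.9]
opening: 0.0494
gripper_force: 25.0
```

apply_moves(
  commands=[
    {"tx": 0,"ty": 0,"tz": 0,"ax": 0,"ay": 0,"az": 0,"fingers": 65},
    {"tx": 0,"ty": 0,"tz": 0,"ax": 0,"ay": 0,"az": 0,"fingers": 80},
    {"tx": 0,"ty": 0,"tz": 0,"ax": 0,"ay": 0,"az": 0,"fingers": 80},
    {"tx": 0,"ty": 0,"tz": 0,"ax": 0,"ay": 0,"az": 0,"fingers": 80},
    {"tx": 0,"ty": 0,"tz": 0.3,"ax": 0,"ay": 0,"az": 0,"fingers": 80},
    {"tx": 0,"ty": 0,"tz": 0.6,"ax": 0,"ay": 0,"az": 0,"fingers": 80},
    {"tx": 0,"ty": 0.5,"tz": 0.9,"ax": 0,"ay": 0,"az": 0,"fingers": 80},
    {"tx": 0,"ty": 0.9,"tz": 0.95,"ax": 0,"ay": 0,"az": 0,"fingers": 80},
    {"tx": 0,"ty": 0.9,"tz": 0.95,"ax": 0,"ay": 0,"az": 0,"fingers": 80},
    {"tx": 0,"ty": 0.9,"tz": 0.95,"ax": 0,"ay": 0,"az": 0,"fingers": 80},
  ],
)

```text
clock: 8.72
ee_pos: [0.5854, 0.2082, 0.1952]
tool_rot: [-2.176, 2.262, -0.001]
ft_force: [-0.9, -0.4, -0.5]
opening: 0.0799
gripper_force: 0.0
```

```bash
python3 c.py w4.png cover cover_rib cover_eye
```

```text
8.725 [0.5854 0.2082 0.1952] [-2.1757  2.2623 -0.0007] [ 0.6556  0.2909 -0.1597  0.0001 -1.1172 -0.6947]
[0.5823 0.1252 0.3529] [ 0.0142  0.3051 -0.9522] 327.72382086458447
cover [(0.88, [0.334, 0.202, 0.013], [560.0, 155.0]), (0.68, [0.591, 0.105, 0.013], [312.0, 67.0])]
cover_rib [(0.93, [0.329, 0.199, 0.01], [564.0, 152.0]), (0.77, [0.589, 0.105, 0.011], [313.0, 67.0])]
cover_eye [(0.91, [0.334, 0.202, 0.015], [562.0, 156.0]), (0.68, [0.588, 0.108, 0.01], [315.0, 69.0])]
```

View pics/w4.png

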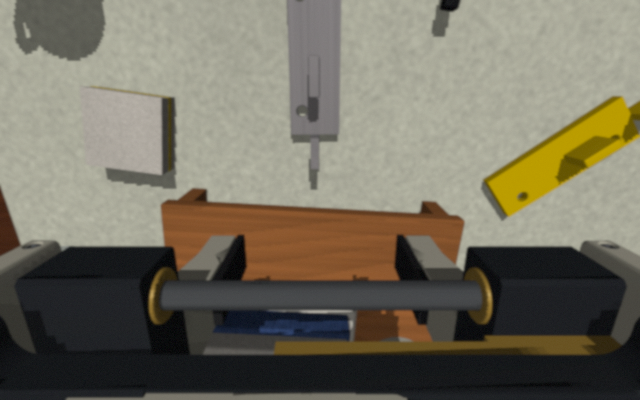

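The grey cover now lies clear of the shelf, at (290–340, 0–140). Its rib is at (313,85) and its lug at (315,160), ahead of the shelf edge at v≈205. Next I fit it.

```bash
python3 - <<'E'
from h import *
np.set_printoptions(precision=4,suppress=True)
p=load(); w=cloud(p); Z=w[...,2]
V,U=np.mgrid[0:400,0:640]
reg=(U>280)&(U<350)&(V<190)
pl=reg&(abs(Z-.012)<.005)
L=[];Rr=[]
for v in range(5,125,3):
    c=np.where(pl[v])[0]
g=cv2.GaussianBlur(cv2.cvtColor(p["img"],cv2.COLOR_RGB2GRAY).astype(float),(0,0),1)
gx=abs(cv2.Sobel(g,cv2.CV_64F,1,0)); gy=abs(cv2.Sobel(g,cv2.CV_64F,0,1))
for v in range(5,130,2):
    L.append(ray(p,283+np.argmax(gx[v,283:297]),v,.012)); Rr.append(ray(p,333+np.argmax(gx[v,333:347]),v,.012))
L,Rr=map(np.array,(L,Rr))
for n,q in(("L",L),("R",Rr)):
    k=np.polyfit(q[:,1],q[:,0],1); r=q[:,0]-np.polyval(k,q[:,1]); m=abs(r)<.002; k=np.polyfit(q[m,1],q[m,0],1); print(n,k,np.polyval(k,.12),m.sum())
for a,b,n in((.036,.048,"rib/lug top"),):
    m=reg&(Z>a)&(Z<b)
    m=cv2.morphologyEx(m.astype(np.uint8),cv2.MORPH_OPEN,np.ones((2,2)))>0
    nn,lab,st,ce=cv2.connectedComponentsWithStats(m.astype(np.uint8))
    for i in range(1,nn):
        if st[i,4]>15:
            q=w[lab==i]; print(st[i],np.median(q,0),cv2.minAreaRect(q[:,:2].astype(np.float32)))
for v in (134,136,138,140): print(v,ray(p,330,v,.012),gy[v,330])
E
```

```text
L [0.0333 0.6101] 0.6140742373506125 62
R [0.0369 0.5597] 0.5640822014493051 63
[309  56  12  43 478] [nan nan nan] ((0.5836877226829529, 0.11708961427211761), (0.03837263956665993, 0.009445719420909882), 73.2953872680664)
[312 139   8  31 246] [nan nan nan] ((0.5902212262153625, 0.1906634122133255), (0.03905368968844414, 0.007728302385658026), 85.84227752685547)
134 [0.5748 0.1705 0.012 ] 62.89249301349224
136 [0.5748 0.1726 0.012 ] 23.10519366400183
138 [0.5749 0.1747 0.012 ] 21.68271093677862
140 [0.575  0.1767 0.012 ] 119.46711158262929
```

apply_moves(
  commands=[
    {"tx": 0.018,"ty": -0.46,"tz": 0,"ax": 0,"ay": 0,"az": 0,"fingers": 45},
    {"tx": 0.018,"ty": -0.46,"tz": -0.2,"ax": 0,"ay": 0,"az": 0,"fingers": 45},
    {"tx": 0.018,"ty": -0.46,"tz": -0.45,"ax": 0,"ay": 0,"az": 0,"fingers": 45},
    {"tx": 0.018,"ty": -0.46,"tz": -0.65,"ax": 0,"ay": 0,"az": 0,"fingers": 45},
    {"tx": 0.018,"ty": -0.46,"tz": -0.65,"ax": 0,"ay": 0,"az": 0,"fingers": 45},
    {"tx": 0.018,"ty": -0.46,"tz": -0.65,"ax": 0,"ay": 0,"az": 0,"fingers": 45},
  ],
)

```text
clock: 9.68
ee_pos: [0.5894, 0.1118, 0.065]
tool_rot: [-2.172, 2.268, -0.001]
ft_force: [0.4, -0.4, 0.2]
opening: 0.0449
gripper_force: 0.0
```

apply_moves(
  squeeze=40,
  commands=[
    {"tx": 0,"ty": 0.02,"tz": -0.12,"ax": 0,"ay": 0,"az": 0,"fingers": 45},
    {"tx": 0,"ty": 0.02,"tz": -0.22,"ax": 0,"ay": 0,"az": 0,"fingers": 45},
    {"tx": 0,"ty": 0.02,"tz": -0.245,"ax": 0,"ay": 0,"az": 0,"fingers": 45},
    {"tx": 0,"ty": 0.02,"tz": -0.245,"ax": 0,"ay": 0,"az": 0,"fingers": 45},
    {"tx": 0,"ty": 0.02,"tz": -0.245,"ax": 0,"ay": 0,"az": 0,"fingers": 20},
    {"tx": 0,"ty": 0.02,"tz": -0.245,"ax": 0,"ay": 0,"az": 0,"fingers": 5},
    {"tx": 0,"ty": 0.02,"tz": -0.245,"ax": 0,"ay": 0,"az": 0,"fingers": 5},
    {"tx": 0,"ty": 0.02,"tz": -0.245,"ax": 0,"ay": 0,"az": 0,"fingers": 5},
    {"tx": 0,"ty": 0.02,"tz": -0.245,"ax": 0,"ay": 0,"az": 0,"fingers": 5},
  ],
)

```text
clock: 10.8
ee_pos: [0.5886, 0.1163, 0.0149]
tool_rot: [-2.174, 2.268, -0.0]
ft_force: [-0.9, 0.4, 1.8]
opening: 0.0096
gripper_force: 40.0
```

apply_moves(
  commands=[
    {"tx": 0,"ty": 0,"tz": 0.2,"ax": 0,"ay": 0,"az": 0,"fingers": 5},
    {"tx": 0,"ty": 0,"tz": 0.45,"ax": 0,"ay": 0,"az": 0,"fingers": 5},
    {"tx": -0.05,"ty": -0.15,"tz": 0.7,"ax": 0,"ay": 0,"az": -0.1,"fingers": 5},
    {"tx": -0.1,"ty": -0.3,"tz": 0.72,"ax": 0,"ay": 0,"az": -0.22,"fingers": 5},
    {"tx": -0.15,"ty": -0.45,"tz": 0.72,"ax": 0,"ay": 0,"az": -0.34,"fingers": 5},
    {"tx": -0.2,"ty": -0.6,"tz": 0.72,"ax": 0,"ay": 0,"az": -0.46,"fingers": 5},
    {"tx": -0.25,"ty": -0.75,"tz": 0.72,"ax": 0,"ay": 0,"az": -0.58,"fingers": 5},
    {"tx": -0.3,"ty": -0.9,"tz": 0.72,"ax": 0,"ay": 0,"az": -0.7,"fingers": 5},
    {"tx": -0.335,"ty": -0.99,"tz": 0.72,"ax": 0,"ay": 0,"az": -0.8,"fingers": 5},
    {"tx": -0.335,"ty": -0.99,"tz": 0.72,"ax": 0,"ay": 0,"az": -0.848,"fingers": 5},
    {"tx": -0.335,"ty": -0.99,"tz": 0.72,"ax": 0,"ay": 0,"az": -0.848,"fingers": 5},
    {"tx": -0.335,"ty": -0.99,"tz": 0.72,"ax": 0,"ay": 0,"az": -0.848,"fingers": 5},
  ],
)

```text
clock: 12.3
ee_pos: [0.5215, -0.0815, 0.1585]
tool_rot: [0.31, -3.126, -0.0]
ft_force: [0.9, -0.4, -2.0]
opening: 0.0096
gripper_force: 40.0
```

```bash
python3 c.py w5.png box cover
```

```text
12.3 [ 0.5215 -0.0815  0.1585] [ 0.3103 -3.1258 -0.0002] [ 0.2167  0.1746 -0.4069 -0.0002 -0.9897 -1.5895]
[ 0.441  -0.0979  0.3165] [ 0.2977  0.0602 -0.9528] 327.72382086458447
box [(0.74, [0.477, -0.206, 0.041], [182.0, 107.0])]
cover []
```

View pics/w5.png

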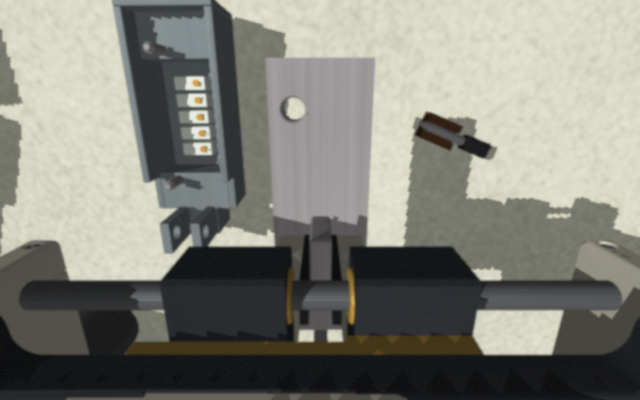

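The picture shows the held cover at (265–375,58–235), with its hole at (293,108). The box's pin tops are at (147,46) and (170,182), and its ears are at (175,225) and (203,222). Now the numeric fit of both.

```bash
cp last.npz hover.npz; python3 - <<'E'
from h import *
np.set_printoptions(precision=4,suppress=True)
p=load("hover.npz"); w=cloud(p); X,Y,Z=w[...,0],w[...,1],w[...,2]
V,U=np.mgrid[0:400,0:640]
g=cv2.GaussianBlur(cv2.cvtColor(p["img"],cv2.COLOR_RGB2GRAY).astype(float),(0,0),1)
gx=abs(cv2.Sobel(g,cv2.CV_64F,1,0)); gy=abs(cv2.Sobel(g,cv2.CV_64F,0,1))
zt=.1556
pl=(U>260)&(U<385)&(V>40)&(V<215)&(abs(Z-zt)<.01)
print("plate z",np.median(Z[pl]), "tilt fit",np.linalg.lstsq(np.c_[X[pl],Y[pl],np.ones(pl.sum())],Z[pl],rcond=None)[0])
cn=cv2.findContours(pl.astype(np.uint8),cv2.RETR_CCOMP,cv2.CHAIN_APPROX_NONE)
hole=(~pl)&(abs(U-293)<16)&(abs(V-108)<16)
nn,lab,st,ce=cv2.connectedComponentsWithStats(hole.astype(np.uint8)); i=1+np.argmax(st[1:,4]); print("hole",ce[i],st[i],ray(p,*ce[i],zt))
fit=lambda q:np.polyfit(q[:,0],q[:,1],1)
L=np.array([ray(p,258+np.argmax(gx[v,258:282]),v,zt) for v in range(65,210,3)]);R=np.array([ray(p,362+np.argmax(gx[v,362:386]),v,zt) for v in range(65,210,3)])
E=np.array([ray(p,u,50+np.argmax(gy[50:66,u]),zt) for u in range(272,370,3)])
for n,q in("L",L),("R",R):
    k=fit(q); print(n,k,np.degrees(np.arctan(k[0])),"std",np.std(q[:,1]-np.polyval(k,q[:,0])))
k=np.polyfit(E[:,1],E[:,0],1);print("E",k,np.median(E,0),np.std(E[:,0]-np.polyval(k,E[:,1])))
# box
reg=(U>105)&(U<255)&(V<262)
a=np.deg2rad(11.65);e=np.array([np.cos(a),np.sin(a)]);n=np.array([-e[1],e[0]]);o=np.array([.4853,-.2015])
l=(w[...,:2]-o)@np.stack([e,n],1);lx,ly=l[...,0],l[...,1]
top=reg&(abs(Z-.058)<.003)
for s in(1,-1):
    m=top&(ly*s>.026)&(ly*s<.040)&(lx>-.075)&(lx<.04); print("rim",s,m.sum(),np.polyfit(lx[m],ly[m],1),np.percentile(ly[m],[3,50,97]))
m=reg&(Z>.072)&(Z<.09)&(lx>.06)&(lx<.12)&(abs(ly)<.025); print("ears",m.sum(),np.percentile(lx[m],[2,50,98]),np.percentile(ly[m],[2,50,98]))
for s in(1,-1):
    q=m&(ly*s>0); print(" ear",s,q.sum(),np.percentile(ly[q],[5,50,95]),np.percentile(lx[q],[5,50,95]))
for s in(1,-1):
    m=reg&(Z>.048)&(Z<.07)&(abs(lx-s*.052)<.012)&(abs(ly+.013)<.010); 
    print("pin",s,m.sum(),np.median(lx[m]),np.median(ly[m]),np.median(Z[m]), "px",np.median(U[m]),np.median(V[m]))
    print("  expected px of top", proj(p,np.r_[o+e*s*.052-n*.013,.062]), "base",proj(p,np.r_[o+e*s*.052-n*.013,.040]))
def up(u,v,r): return cv2.resize(p["img"][v-r:v+r,u-r:u+r,::-1],(390,390),interpolation=cv2.INTER_CUBIC)
cv2.imwrite("pics/pins.png",np.hstack([up(155,50,22),up(180,190,22)]))
E
```

```text
plate z 0.1554878031003682 tilt fit [0.0006 0.0024 0.1554]
hole [294.2833 108.4361] [284  98  21  22 360] [ 0.4521 -0.1082  0.1556]
L [ 0.1686 -0.1962] 9.571082864761687 std 0.0019845390389398522
R [ 0.2032 -0.1622] 11.483384334709552 std 0.000141545938618546
E [-0.1922  0.408 ] [ 0.4275 -0.1007  0.1556] 0.000499345155680101
rim 1 1369 [0.0012 0.0323] [0.0291 0.0323 0.0349]
rim -1 1466 [ 0.0013 -0.0315] [-0.0347 -0.0314 -0.0288]
ears 749 [0.077  0.0872 0.1021] [-0.0154 -0.0086  0.0157]
 ear 1 320 [0.0088 0.0133 0.0156] [0.0771 0.0854 0.0959]
 ear -1 429 [-0.0152 -0.0106 -0.0084] [0.0772 0.0887 0.1017]
pin 1 132 0.05101189248787489 -0.011367890857055266 0.05886366308940652 px 172.0 183.5
  expected px of top (np.float64(168.0301589669828), np.float64(186.14461747835006)) base (np.float64(179.1626000299823), np.float64(179.01979030516992))
pin -1 183 -0.05143291075946587 -0.01105468328437285 0.0589430535800618 px 152.0 48.0
  expected px of top (np.float64(146.80730833566005), np.float64(46.19048119803472)) base (np.float64(161.06800079842546), np.float64(49.703547812529024))
```

View pics/pins.png

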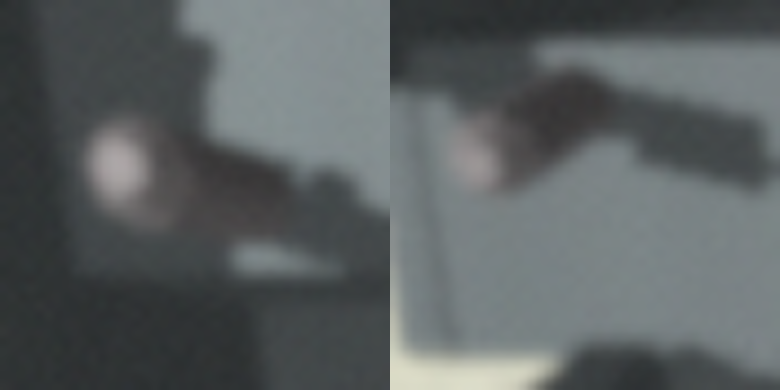

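Predicted pin-top pixels (146.8,46.2) and (168.0,186.1) match the seen tops (146.3,46.6) and (168.2,186.1), so the box pose is good: (0.4853,-0.2015), yaw 11.7°. The TCP sits at cover (21,0). Moving over the seat.

apply_moves(
  commands=[
    {"tx": -0.02,"ty": -0.16,"tz": 0,"ax": 0,"ay": 0,"az": 0.003,"fingers": 5},
    {"tx": -0.04,"ty": -0.32,"tz": 0,"ax": 0,"ay": 0,"az": 0.003,"fingers": 5},
    {"tx": -0.065,"ty": -0.48,"tz": 0,"ax": 0,"ay": 0,"az": 0.003,"fingers": 5},
    {"tx": -0.078,"ty": -0.579,"tz": 0,"ax": 0,"ay": 0,"az": 0.003,"fingers": 5},
    {"tx": -0.078,"ty": -0.579,"tz": -0.1,"ax": 0,"ay": 0,"az": 0.003,"fingers": 5},
    {"tx": -0.078,"ty": -0.579,"tz": -0.25,"ax": 0,"ay": 0,"az": 0.003,"fingers": 5},
    {"tx": -0.078,"ty": -0.579,"tz": -0.3,"ax": 0,"ay": 0,"az": 0.003,"fingers": 5},
    {"tx": -0.078,"ty": -0.579,"tz": -0.3,"ax": 0,"ay": 0,"az": 0.003,"fingers": 5},
    {"tx": -0.078,"ty": -0.579,"tz": -0.3,"ax": 0,"ay": 0,"az": 0.003,"fingers": 5},
  ],
)

```text
clock: 13.58
ee_pos: [0.5069, -0.1975, 0.0998]
tool_rot: [-0.316, 3.124, -0.001]
ft_force: [0.6, 0.7, -2.0]
opening: 0.0098
gripper_force: 40.0
```

```bash
python3 - <<'E'
from workcell import *
s=get_state();print(s["ee_pos"],s["tool_rot"],s["ft_force"])
E
```

```text
[ 0.50686836 -0.19747851  0.0997944 ] [-3.15709695e-01  3.12424582e+00 -7.80751916e-04] [ 0.55020273  0.6726003  -2.04584209]
```

apply_moves(
  commands=[
    {"tx": -0.005,"ty": 0.001,"tz": -0.05,"ax": 0,"ay": 0,"az": 0,"fingers": 5},
    {"tx": -0.005,"ty": 0.001,"tz": -0.08,"ax": 0,"ay": 0,"az": 0,"fingers": 5},
    {"tx": -0.005,"ty": 0.001,"tz": -0.11,"ax": 0,"ay": 0,"az": 0,"fingers": 5},
    {"tx": -0.005,"ty": 0.001,"tz": -0.14,"ax": 0,"ay": 0,"az": 0,"fingers": 5},
    {"tx": -0.005,"ty": 0.001,"tz": -0.15,"ax": 0,"ay": 0,"az": 0,"fingers": 5},
    {"tx": -0.005,"ty": 0.001,"tz": -0.15,"ax": 0,"ay": 0,"az": 0,"fingers": 5},
  ],
)

```text
clock: 14.32
ee_pos: [0.505, -0.1973, 0.0686]
tool_rot: [0.315, -3.125, 0.0]
ft_force: [0.6, 0.2, -2.2]
opening: 0.0096
gripper_force: 40.0
```

apply_moves(
  commands=[
    {"tx": 0.002,"ty": 0,"tz": -0.025,"ax": 0,"ay": 0,"az": 0,"fingers": 5},
    {"tx": 0.002,"ty": 0,"tz": -0.045,"ax": 0,"ay": 0,"az": 0,"fingers": 5},
    {"tx": 0.002,"ty": 0,"tz": -0.06,"ax": 0,"ay": 0,"az": 0,"fingers": 5},
    {"tx": 0.002,"ty": 0,"tz": -0.07,"ax": 0,"ay": 0,"az": 0,"fingers": 5},
    {"tx": 0.002,"ty": 0,"tz": -0.07,"ax": 0,"ay": 0,"az": 0,"fingers": 5},
  ],
)

```text
clock: 14.95
ee_pos: [0.5054, -0.1973, 0.0549]
tool_rot: [0.315, -3.126, 0.0]
ft_force: [-1.0, 0.3, -0.7]
opening: 0.0098
gripper_force: 40.0
```

apply_moves(
  commands=[
    {"tx": 0,"ty": 0,"tz": -0.008,"ax": 0,"ay": 0,"az": 0,"fingers": 5},
    {"tx": 0,"ty": 0,"tz": -0.008,"ax": 0,"ay": 0,"az": 0,"fingers": 5},
  ],
)

```text
clock: 15.2
ee_pos: [0.5055, -0.1973, 0.0548]
tool_rot: [-0.316, 3.125, -0.001]
ft_force: [-7.0, 3.2, 16.6]
opening: 0.0098
gripper_force: 40.0
```

apply_moves(
  commands=[
    {"tx": 0,"ty": 0,"tz": 0,"ax": 0,"ay": 0,"az": 0,"fingers": 25},
    {"tx": 0,"ty": 0,"tz": 0,"ax": 0,"ay": 0,"az": 0,"fingers": 40},
    {"tx": 0,"ty": 0,"tz": 0,"ax": 0,"ay": 0,"az": 0,"fingers": 40},
    {"tx": 0,"ty": 0,"tz": 0,"ax": 0,"ay": 0,"az": 0,"fingers": 40},
    {"tx": 0,"ty": 0,"tz": 0.3,"ax": 0,"ay": 0,"az": 0,"fingers": 40},
    {"tx": 0,"ty": 0.2,"tz": 0.55,"ax": 0,"ay": 0,"az": 0,"fingers": 40},
    {"tx": 0.25,"ty": 0.5,"tz": 0.6,"ax": 0,"ay": 0,"az": 0,"fingers": 40},
    {"tx": 0.25,"ty": 0.55,"tz": 0.6,"ax": 0,"ay": 0,"az": 0,"fingers": 40},
    {"tx": 0.25,"ty": 0.55,"tz": 0.6,"ax": 0,"ay": 0,"az": 0,"fingers": 40},
  ],
)

```text
clock: 16.32
ee_pos: [0.556, -0.0855, 0.1731]
tool_rot: [-0.318, 3.125, 0.001]
ft_force: [0.1, 0.0, 0.4]
opening: 0.0399
gripper_force: 0.0
```

```bash
python3 c.py w6.png cover pin; python3 - <<'E'
from h import *
np.set_printoptions(precision=4,suppress=True)
p=load(); w=cloud(p); X,Y,Z=w[...,0],w[...,1],w[...,2]
a=np.deg2rad(11.7);e=np.array([np.cos(a),np.sin(a)]);n=np.array([-e[1],e[0]]);o=np.array([.4853,-.2015])
l=(w[...,:2]-o)@np.stack([e,n],1);lx,ly=l[...,0],l[...,1]
for s in(1,-1):
  for c in (-.06,-.02,.03):
    m=(abs(lx-c)<.01)&(ly*s>.012)&(ly*s<.022)&(Z>.03)&(Z<.08); print(c,s,m.sum(),np.median(Z[m]) if m.any() else None)
m=(Z>.07)&(Z<.09)&(abs(lx-.015)<.03)&(abs(ly)<.02); print("rib",m.sum(),np.median(l[m],0),np.median(Z[m]))
m=(Z>.072)&(Z<.09)&(abs(lx-.09)<.03)&(abs(ly)<.006); print("lug",m.sum(),np.percentile(l[m],[3,50,97],axis=0).tolist(),np.median(Z[m]))
# pin
g=p["img"].astype(int); m=(abs(X-.458)<.04)&(abs(Y-.03)<.06)&(Z>.010)&(Z<.04)
V,U=np.mgrid[0:400,0:640]; print("pinbox",m.sum(),U[m].min(),U[m].max(),V[m].min(),V[m].max())
E
```

```text
16.325 [ 0.556  -0.0855  0.1731] [-0.3182  3.1253  0.0008] [ 0.195   0.2167 -0.3152 -0.0005 -1.0387 -1.5626]
[ 0.4756 -0.1024  0.331 ] [ 0.2978  0.0621 -0.9526] 327.72382086458447
cover [(0.9, [0.495, -0.19, 0.054], [209.0, 90.0])]
pin [(0.84, [0.452, 0.037, 0.022], [476.0, 95.0]), (0.42, [0.722, -0.265, 0.081], [92.0, 326.0])]
-0.06 1 64 0.05174653896300252
-0.02 1 358 0.05179296374514014
0.03 1 299 0.051807527824832444
-0.06 -1 24 0.05293150998802593
-0.02 -1 355 0.051800917752830966
0.03 -1 159 0.051809272975885
rib 927 [0.0192 0.0025] 0.08141866467394845
lug 496 [[0.07491024054425821, -0.0035382499280483624], [0.08877905031177322, 0.0013939588279099388], [0.10360208994324574, 0.004387421420001503]] 0.079569007448854
pinbox 1629 428 501 74 120
```

The plate top reads 0.0518 everywhere against 0.052, and the lug is centred between the ears, so the cover is home. On to the pin.

apply_moves(
  commands=[
    {"tx": -0.06,"ty": 0.14,"tz": 0,"ax": 0,"ay": 0,"az": 0.11,"fingers": 40},
    {"tx": -0.12,"ty": 0.28,"tz": 0,"ax": 0,"ay": 0,"az": 0.22,"fingers": 40},
    {"tx": -0.18,"ty": 0.42,"tz": 0,"ax": 0,"ay": 0,"az": 0.33,"fingers": 40},
    {"tx": -0.24,"ty": 0.56,"tz": 0,"ax": 0,"ay": 0,"az": 0.44,"fingers": 40},
    {"tx": -0.3,"ty": 0.7,"tz": 0,"ax": 0,"ay": 0,"az": 0.55,"fingers": 40},
    {"tx": -0.36,"ty": 0.84,"tz": -0.05,"ax": 0,"ay": 0,"az": 0.66,"fingers": 40},
    {"tx": -0.415,"ty": 0.965,"tz": -0.1,"ax": 0,"ay": 0,"az": 0.743,"fingers": 40},
    {"tx": -0.415,"ty": 0.965,"tz": -0.1,"ax": 0,"ay": 0,"az": 0.743,"fingers": 40},
    {"tx": -0.415,"ty": 0.965,"tz": -0.1,"ax": 0,"ay": 0,"az": 0.743,"fingers": 40},
  ],
)

```text
clock: 17.6
ee_pos: [0.4724, 0.1051, 0.1533]
tool_rot: [1.983, -2.437, 0.0]
ft_force: [-0.3, 0.6, -0.4]
opening: 0.0397
gripper_force: 0.0
```

```bash
python3 c.py w7.png pin rest; cat > pinfit.py <<'E'
from h import *
np.set_printoptions(precision=4,suppress=True)
p=load(); w=cloud(p); X,Y,Z=w[...,0],w[...,1],w[...,2]
d=np.deg2rad(-101.5);e=np.array([np.cos(d),np.sin(d)]);n=np.array([-e[1],e[0]]);o=np.array([.4588,.037])
l=(w[...,:2]-o)@np.stack([e,n],1);lx,ly=l[...,0],l[...,1]
near=(lx>-.04)&(lx<.06)&(abs(ly)<.03)
g=near&(lx<-.002)&(Z>.012)&(Z<.04)
V,U=np.mgrid[0:400,0:640]
print("grip",g.sum(),"lx",np.percentile(lx[g],[1,50,99]),"ly",np.percentile(ly[g],[2,50,98]),"z",np.percentile(Z[g],[50,90]))
r=cv2.minAreaRect(w[g&(Z>.02)][:,:2].astype(np.float32));print(r)
g=near&(lx<-.003)&(lx>-.025)&(Z>.020)&(Z<.04); k=np.polyfit(lx[g],ly[g],1); print("axis grip",k)
m=near&(lx>-.001)&(lx<.04)&(abs(ly)<.018)&(Z>.01)
sel=p["img"].astype(int); c=sel[...,0]-sel[...,2]
s=m&(c<12); k2=np.polyfit(lx[s],ly[s],1); print("shank",s.sum(),k2,np.percentile(lx[s],[1,99]))
for x in np.arange(-.034,.052,.006):
    q=near&(abs(lx-x)<.003)&(Z>.010); print(round(x,3),q.sum(),np.percentile(ly[q],[5,50,95]) if q.any() else "",np.median(Z[q]) if q.any() else "")
E
python3 pinfit.py
```

```text
17.6 [0.4724 0.1051 0.1533] [ 1.9829 -2.4366  0.0001] [ 0.6264  0.1073 -0.5029  0.0001 -0.9607 -0.831 ]
[0.4562 0.024  0.3112] [ 0.0618  0.2974 -0.9528] 327.72382086458447
pin [(0.48, [0.738, 0.145, 0.015], [75.0, 269.0])]
rest [(0.65, [0.454, 0.017, 0.02], [321.0, 79.0])]
grip 441 lx [-0.025  -0.013  -0.0021] ly [-0.0057  0.0003  0.0072] z [0.0246 0.0255]
((0.4622690975666046, 0.05023773014545441), (0.023121533915400505, 0.013049031607806683), 78.48773956298828)
axis grip [-0.0035  0.0006]
shank 464 [0.0103 0.0008] [-0.0007  0.0398]
-0.034 2578 [-0.029  -0.0229  0.0287] 0.24048660683121542
-0.028 1341 [-0.0292  0.0244  0.0294] 0.2349105292075776
-0.022 104 [-0.0056  0.0003  0.0071] 0.02443863131173396
-0.016 111 [-0.0057  0.0011  0.0072] 0.024542737763325384
-0.01 126 [-0.0057  0.0007  0.0069] 0.024827358096908614
-0.004 110 [-0.0057  0.0003  0.0067] 0.02437221480312393
0.002 68 [-0.0032  0.0002  0.0045] 0.021086712548371772
0.008 205 [-0.01    0.001   0.0113] 0.019198370588724534
0.014 195 [-0.01    0.0002  0.0112] 0.01907420167204049
0.02 223 [-0.01    0.001   0.0111] 0.019186935264384752
0.026 208 [-0.0099  0.001   0.0116] 0.019159311484732572
0.032 225 [-0.0099  0.001   0.0118] 0.01911759806090796
0.038 114 [-0.0093  0.0009  0.0112] 0.019481331791024625
0.044 9 [-0.0007  0.0009  0.0023] 0.019152481667249477
0.05 0
```

apply_moves(
  commands=[
    {"tx": -0.05,"ty": -0.273,"tz": -0.05,"ax": 0,"ay": 0,"az": 0.001,"fingers": 40},
    {"tx": -0.05,"ty": -0.273,"tz": -0.25,"ax": 0,"ay": 0,"az": 0.001,"fingers": 40},
    {"tx": -0.05,"ty": -0.273,"tz": -0.45,"ax": 0,"ay": 0,"az": 0.001,"fingers": 40},
    {"tx": -0.05,"ty": -0.273,"tz": -0.5,"ax": 0,"ay": 0,"az": 0.001,"fingers": 40},
    {"tx": -0.05,"ty": -0.273,"tz": -0.5,"ax": 0,"ay": 0,"az": 0.001,"fingers": 40},
    {"tx": -0.05,"ty": -0.273,"tz": -0.5,"ax": 0,"ay": 0,"az": 0.001,"fingers": 40},
  ],
)

```text
clock: 18.5
ee_pos: [0.4635, 0.0516, 0.0544]
tool_rot: [-1.986, 2.432, -0.001]
ft_force: [0.3, 0.5, -0.6]
opening: 0.0402
gripper_force: 0.0
```

apply_moves(
  squeeze=25,
  commands=[
    {"tx": -0.005,"ty": -0.005,"tz": -0.12,"ax": 0,"ay": 0,"az": 0,"fingers": 40},
    {"tx": -0.005,"ty": -0.005,"tz": -0.21,"ax": 0,"ay": 0,"az": 0,"fingers": 40},
    {"tx": -0.005,"ty": -0.005,"tz": -0.227,"ax": 0,"ay": 0,"az": 0,"fingers": 40},
    {"tx": -0.005,"ty": -0.005,"tz": -0.227,"ax": 0,"ay": 0,"az": 0,"fingers": 40},
    {"tx": -0.005,"ty": -0.005,"tz": -0.227,"ax": 0,"ay": 0,"az": 0,"fingers": 25},
    {"tx": -0.005,"ty": -0.005,"tz": -0.227,"ax": 0,"ay": 0,"az": 0,"fingers": 8},
    {"tx": -0.005,"ty": -0.005,"tz": -0.227,"ax": 0,"ay": 0,"az": 0,"fingers": 8},
    {"tx": -0.005,"ty": -0.005,"tz": -0.227,"ax": 0,"ay": 0,"az": 0,"fingers": 8},
  ],
)

```text
clock: 19.5
ee_pos: [0.4616, 0.0502, 0.008]
tool_rot: [-1.987, 2.433, -0.0]
ft_force: [-0.2, 0.4, 1.1]
opening: 0.014
gripper_force: 25.0
```

apply_moves(
  commands=[
    {"tx": 0,"ty": 0,"tz": 0.15,"ax": 0,"ay": 0,"az": 0,"fingers": 8},
    {"tx": 0,"ty": 0,"tz": 0.4,"ax": 0,"ay": 0,"az": 0,"fingers": 8},
    {"tx": 0.1,"ty": -0.15,"tz": 0.5,"ax": 0,"ay": 0,"az": 0.08,"fingers": 8},
    {"tx": 0.22,"ty": -0.34,"tz": 0.5,"ax": 0,"ay": 0,"az": 0.17,"fingers": 8},
    {"tx": 0.34,"ty": -0.53,"tz": 0.5,"ax": 0,"ay": 0,"az": 0.258,"fingers": 8},
    {"tx": 0.465,"ty": -0.714,"tz": 0.5,"ax": 0,"ay": 0,"az": 0.258,"fingers": 8},
    {"tx": 0.465,"ty": -0.714,"tz": 0.5,"ax": 0,"ay": 0,"az": 0.258,"fingers": 8},
    {"tx": 0.465,"ty": -0.714,"tz": 0.5,"ax": 0,"ay": 0,"az": 0.258,"fingers": 8},
  ],
)

```text
clock: 20.5
ee_pos: [0.5537, -0.0928, 0.1072]
tool_rot: [2.434, -1.985, -0.002]
ft_force: [-0.4, -0.2, -0.6]
opening: 0.0135
gripper_force: 25.0
```

```bash
python3 c.py w8.png pin; cat > ins.py <<'E'
from h import *
np.set_printoptions(precision=4,suppress=True)
s=get_state(); t=s["ee_pos"]; y=Rn.from_rotvec(s["tool_rot"]).as_matrix()[:,1]; print("closing deg",np.degrees(np.arctan2(y[1],y[0]))%180,"tool z",Rn.from_rotvec(s["tool_rot"]).as_matrix()[:,2])
p=load(); w=cloud(p); Z=w[...,2]
a=np.deg2rad(11.7);e=np.array([np.cos(a),np.sin(a)]);n=np.array([-e[1],e[0]]);o=np.array([.4853,-.2015])
B=np.stack([e,n],1); l=(w[...,:2]-o)@B;lx,ly=l[...,0],l[...,1]
print("tcp in box",(t[:2]-o)@B,t[2])
m=(Z>.07)&(Z<.09)&(lx>.065)&(lx<.115)&(abs(ly)<.022)
for nm,q in(("ear+",m&(ly>.007)),("ear-",m&(ly<-.007)),("lug",m&(abs(ly)<.0055))): print(nm,q.sum(),np.percentile(lx[q],[3,50,97]) if q.any() else"",np.percentile(ly[q],[3,50,97]) if q.any() else "",np.median(Z[q]) if q.any() else"")
zt=t[2]+.010; ty=(t[:2]-o)@B
m=(abs(lx-ty[0])<.012)&(ly>ty[1]-.065)&(ly<ty[1]-.004)&(abs(Z-zt)<.014)
print("pin",m.sum())
for c in np.arange(ty[1]-.06,ty[1]-.005,.006):
    q=m&(abs(ly-c)<.003); 
    if q.sum()>3: print(round(c,4),q.sum(),np.percentile(lx[q],[4,50,96]),np.percentile(Z[q],[50,95]))
E
python3 ins.py
```

```text
20.5 [ 0.5537 -0.0928  0.1072] [ 2.4343 -1.9847 -0.0016] [ 0.1823  0.2822 -0.3971 -0.0004 -0.8927  0.0207]
[ 0.5711 -0.174   0.2651] [-0.0622  0.2976 -0.9527] 327.72382086458447
pin [(0.68, [0.558, -0.108, 0.123], [318.0, 238.0])]
closing deg 11.707721052713936 tool z [-0.0005  0.0001 -1.    ]
tcp in box [0.0892 0.0932] 0.10766674800468122
ear+ 670 [0.0776 0.0898 0.102 ] [0.0082 0.0115 0.0149] 0.07980812073958943
ear- 820 [0.0776 0.09   0.1019] [-0.0158 -0.0121 -0.0091] 0.07977069661592158
lug 912 [0.0752 0.0895 0.1037] [-0.0038  0.      0.0036] 0.07980880234114379
pin 2588
0.0332 9 [0.0883 0.0895 0.0907] [0.1181 0.1192]
0.0392 158 [0.0868 0.0895 0.0923] [0.1189 0.1206]
0.0452 222 [0.0859 0.0895 0.0932] [0.1202 0.1217]
0.0512 212 [0.0858 0.0895 0.0933] [0.1202 0.1216]
0.0572 202 [0.0858 0.0895 0.0933] [0.1203 0.1217]
0.0632 199 [0.0857 0.0895 0.0929] [0.1203 0.1216]
0.0692 185 [0.0857 0.0895 0.0929] [0.1203 0.1216]
0.0752 179 [0.0857 0.0891 0.0929] [0.1202 0.1217]
0.0812 911 [0.078  0.0891 0.1004] [0.1223 0.1293]
0.0872 311 [0.0777 0.0896 0.1005] [0.1239 0.1261]
```

apply_moves(
  commands=[
    {"tx": 0.002,"ty": 0,"tz": -0.12,"ax": 0,"ay": 0,"az": 0,"fingers": 8},
    {"tx": 0.002,"ty": 0,"tz": -0.22,"ax": 0,"ay": 0,"az": 0,"fingers": 8},
    {"tx": 0.002,"ty": 0,"tz": -0.245,"ax": 0,"ay": 0,"az": 0,"fingers": 8},
    {"tx": 0.002,"ty": 0,"tz": -0.245,"ax": 0,"ay": 0,"az": 0,"fingers": 8},
    {"tx": 0.002,"ty": 0,"tz": -0.245,"ax": 0,"ay": 0,"az": 0,"fingers": 8},
  ],
)

```text
clock: 21.22
ee_pos: [0.5554, -0.0924, 0.0597]
tool_rot: [-2.436, 1.983, -0.002]
ft_force: [0.0, 0.8, -0.7]
opening: 0.0135
gripper_force: 25.0
```

```bash
python3 c.py w9.png; python3 ins.py
```

```text
21.225 [ 0.5554 -0.0924  0.0597] [-2.4358  1.9826 -0.0016] [ 0.1829  0.341  -0.4452  0.0002 -0.7833  0.0214]
[ 0.5725 -0.1735  0.2176] [-0.0601  0.2975 -0.9528] 327.72382086458447
closing deg 11.70334678786682 tool z [ 0.0015  0.0002 -1.    ]
tcp in box [0.0907 0.0926] 0.05967472816833296
ear+ 1227 [0.0776 0.0897 0.102 ] [0.0079 0.0113 0.0148] 0.0798246692288429
ear- 1612 [0.0775 0.0898 0.102 ] [-0.016  -0.0122 -0.0091] 0.0796958313107947
lug 1723 [0.0754 0.0894 0.1036] [-0.0039  0.      0.0038] 0.07976922152551719
pin 2532
0.0386 142 [0.0889 0.0913 0.0936] [0.0713 0.0732]
0.0446 217 [0.0877 0.0913 0.0947] [0.0725 0.074 ]
0.0506 214 [0.0876 0.0913 0.095 ] [0.0728 0.0739]
0.0566 206 [0.0875 0.0913 0.0951] [0.0728 0.0741]
0.0626 195 [0.0875 0.0913 0.0946] [0.0728 0.0741]
0.0686 182 [0.0874 0.0908 0.0946] [0.0727 0.0741]
0.0746 184 [0.0874 0.0913 0.0947] [0.0728 0.074 ]
0.0806 864 [0.0796 0.0905 0.1018] [0.0742 0.0813]
0.0866 328 [0.0795 0.0912 0.1022] [0.0763 0.0787]
```

apply_moves(
  commands=[
    {"tx": -0.0075,"ty": -0.0015,"tz": -0.005,"ax": 0,"ay": 0,"az": 0,"fingers": 8},
    {"tx": 0.005,"ty": -0.06,"tz": -0.005,"ax": 0,"ay": 0,"az": 0,"fingers": 8},
    {"tx": 0.013,"ty": -0.1,"tz": -0.005,"ax": 0,"ay": 0,"az": 0,"fingers": 8},
    {"tx": 0.021,"ty": -0.14,"tz": -0.005,"ax": 0,"ay": 0,"az": 0,"fingers": 8},
    {"tx": 0.029,"ty": -0.18,"tz": -0.005,"ax": 0,"ay": 0,"az": 0,"fingers": 8},
    {"tx": 0.038,"ty": -0.22,"tz": -0.005,"ax": 0,"ay": 0,"az": 0,"fingers": 8},
    {"tx": 0.046,"ty": -0.26,"tz": -0.005,"ax": 0,"ay": 0,"az": 0,"fingers": 8},
    {"tx": 0.052,"ty": -0.29,"tz": -0.005,"ax": 0,"ay": 0,"az": 0,"fingers": 8},
    {"tx": 0.054,"ty": -0.3,"tz": -0.005,"ax": 0,"ay": 0,"az": 0,"fingers": 8},
    {"tx": 0.054,"ty": -0.3,"tz": -0.005,"ax": 0,"ay": 0,"az": 0,"fingers": 8},
  ],
)

```text
clock: 22.52
ee_pos: [0.5656, -0.1527, 0.0577]
tool_rot: [2.436, -1.984, -0.0]
ft_force: [-0.1, -0.4, -0.9]
opening: 0.0136
gripper_force: 25.0
```

```bash
python3 c.py w10.png; python3 ins.py
```

```text
22.525 [ 0.5656 -0.1527  0.0577] [ 2.4358 -1.9841 -0.0001] [ 0.0697  0.3756 -0.3942 -0.     -0.801   0.134 ]
[ 0.5828 -0.2339  0.2156] [-0.0613  0.2975 -0.9527] 327.72382086458447
closing deg 11.67821719326767 tool z [-0.0001  0.0001 -1.    ]
tcp in box [0.0885 0.0316] 0.05770803957189276
ear+ 2289 [0.0732 0.0894 0.1043] [0.0076 0.014  0.0218] 0.07903384876393382
ear- 1338 [0.0775 0.0894 0.1019] [-0.0188 -0.014  -0.0093] 0.07951638248754149
lug 1566 [0.0753 0.0894 0.1035] [-0.0045 -0.0019  0.0033] 0.0795063273953711
pin 5210
-0.0224 147 [0.0867 0.089  0.0913] [0.0694 0.071 ]
-0.0164 998 [0.0777 0.0886 0.0995] [0.0745 0.0805]
-0.0104 531 [0.0777 0.0886 0.0994] [0.0798 0.0808]
-0.0044 861 [0.0774 0.0886 0.0996] [0.0771 0.0804]
0.0016 579 [0.0775 0.0886 0.0992] [0.0797 0.0807]
0.0076 721 [0.0776 0.0881 0.0995] [0.0784 0.0805]
0.0136 477 [0.0776 0.089  0.0995] [0.0797 0.0807]
0.0196 573 [0.0773 0.0885 0.0995] [0.074  0.0802]
0.0256 323 [0.0771 0.0885 0.0999] [0.0744 0.0767]
```

The tip has come through the far ear with no force. Now the last few millimetres, until the grip touches the ear.

apply_moves(
  commands=[
    {"tx": 0.002,"ty": -0.01,"tz": 0,"ax": 0,"ay": 0,"az": 0,"fingers": 8},
    {"tx": 0.004,"ty": -0.017,"tz": 0,"ax": 0,"ay": 0,"az": 0,"fingers": 8},
    {"tx": 0.004,"ty": -0.02,"tz": 0,"ax": 0,"ay": 0,"az": 0,"fingers": 8},
    {"tx": 0.004,"ty": -0.02,"tz": 0,"ax": 0,"ay": 0,"az": 0,"fingers": 8},
  ],
)

```text
clock: 23.08
ee_pos: [0.5665, -0.1566, 0.0578]
tool_rot: [-2.436, 1.984, -0.0]
ft_force: [-0.1, 1.0, -0.5]
opening: 0.0138
gripper_force: 25.0
```

apply_moves(
  commands=[
    {"tx": 0.001,"ty": -0.006,"tz": 0,"ax": 0,"ay": 0,"az": 0,"fingers": 8},
    {"tx": 0.001,"ty": -0.006,"tz": 0,"ax": 0,"ay": 0,"az": 0,"fingers": 8},
  ],
)

```text
clock: 23.32
ee_pos: [0.5665, -0.1568, 0.0578]
tool_rot: [-2.435, 1.983, 0.001]
ft_force: [-1.0, 8.0, 2.3]
opening: 0.0136
gripper_force: 25.0
```

apply_moves(
  commands=[
    {"tx": -0.001,"ty": 0.005,"tz": 0,"ax": 0,"ay": 0,"az": 0,"fingers": 8},
    {"tx": -0.001,"ty": 0.005,"tz": 0,"ax": 0,"ay": 0,"az": 0,"fingers": 25},
    {"tx": -0.001,"ty": 0.005,"tz": 0,"ax": 0,"ay": 0,"az": 0,"fingers": 40},
    {"tx": -0.001,"ty": 0.005,"tz": 0,"ax": 0,"ay": 0,"az": 0,"fingers": 40},
    {"tx": -0.001,"ty": 0.005,"tz": 0.1,"ax": 0,"ay": 0,"az": 0,"fingers": 40},
    {"tx": -0.001,"ty": 0.005,"tz": 0.3,"ax": 0,"ay": 0,"az": 0,"fingers": 40},
    {"tx": -0.03,"ty": 0.15,"tz": 0.55,"ax": 0,"ay": 0,"az": 0,"fingers": 40},
    {"tx": -0.06,"ty": 0.3,"tz": 0.6,"ax": 0,"ay": 0,"az": 0,"fingers": 40},
    {"tx": -0.06,"ty": 0.3,"tz": 0.6,"ax": 0,"ay": 0,"az": 0,"fingers": 40},
    {"tx": -0.06,"ty": 0.3,"tz": 0.6,"ax": 0,"ay": 0,"az": 0,"fingers": 40},
  ],
)

```text
clock: 24.58
ee_pos: [0.5544, -0.098, 0.1775]
tool_rot: [2.436, -1.983, -0.0]
ft_force: [0.8, 0.3, -0.3]
opening: 0.0399
gripper_force: 0.0
```

```bash
python3 c.py w11.png pin; python3 - <<'E'
from h import *
np.set_printoptions(precision=4,suppress=True)
p=load(); w=cloud(p); Z=w[...,2]
a=np.deg2rad(11.7);e=np.array([np.cos(a),np.sin(a)]);n=np.array([-e[1],e[0]]);o=np.array([.4853,-.2015])
l=(w[...,:2]-o)@np.stack([e,n],1);lx,ly=l[...,0],l[...,1]
def show(nm,m): print(nm,m.sum(),np.percentile(lx[m],[3,50,97]),np.percentile(ly[m],[3,50,97]),np.percentile(Z[m],[10,50,90])) if m.any() else print(nm,0)
b=abs(lx-.09)<.014
show("tip",b&(ly<-.0175)&(ly>-.04)&(Z>.055)&(Z<.085))
show("grip",b&(ly>.0175)&(ly<.05)&(Z>.055)&(Z<.09))
show("plate",(abs(lx-.04)<.015)&(abs(ly)>.01)&(abs(ly)<.02)&(Z>.04)&(Z<.07))
m=b&(ly>.0175)&(ly<.045)&(Z>.068)&(Z<.09);print("axis slope",np.polyfit(ly[m],lx[m],1),np.polyfit(ly[m],Z[m],1))
E
```

```text
24.575 [ 0.5544 -0.098   0.1775] [ 2.4361 -1.9832 -0.0004] [ 0.1727  0.2137 -0.3083 -0.     -1.0492  0.0316]
[ 0.5717 -0.1791  0.3354] [-0.0618  0.2974 -0.9527] 327.72382086458447
pin [(0.59, [0.566, -0.162, 0.073], [323.0, 112.0])]
tip 128 [0.0863 0.0893 0.0931] [-0.0279 -0.0219 -0.0177] [0.0667 0.0683 0.0698]
grip 519 [0.082  0.0892 0.0963] [0.0179 0.0278 0.038 ] [0.0704 0.0723 0.0735]
plate 947 [0.0259 0.0401 0.0543] [-0.0193 -0.0102  0.0196] [0.0508 0.0519 0.0532]
axis slope [-0.      0.0896] [-0.0212  0.0729]
```

The grip is against the ear (grip from 15.5 to about 39, tip at −28.5 mm). The pin is level and the cover is still seated.

```bash
python3 -c "
from workcell import *
print(close_job())"
```

```text
the job is handed in; nothing more can be done
None
```

The cover is seated home on the box and locked: the pin is through both ears and the lug with its grip against an ear. The job was handed in at about 24.6 s, no verdict was returned, and I did not re-measure the bystanders at the end.

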